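# Wax block from the sprung drawer

### The job

Press the round latch button on top of the small wooden case straight down, gently (it breaks if rammed against its stop), and keep it down until the drawer has run past its catch teeth; then let go and let the drawer spring fully open by itself without touching it. Then lift the wax block out of the drawer and lay it flat in the shallow wooden tray, leaving the drawer open and the other things where they stand.

Things in the scene. Friction and masses are not known exactly. Their poses are not given: they have to be found in the camera images.
- case: Small wooden case fixed to the bench, 190 x 190 x 66 mm high, with one light-wood drawer in its front and a tin standing on the rear of its top. Origin at the centre of its underside, on the bench top; its x axis points from the drawer front to the back, y to the left, z up. The front face lies at x = -95 mm in its frame.
- latch_plate (a point): Point on the top face of the case (66 mm above the bench), on the axis of the latch button, 65 mm behind the case's front edge; a steel ring 38 mm across, 1.5 mm high, lies round it. The button, a round dark steel cap 24 mm across, stands over it. Its height is set differently every time and is not measured: its upper face is 10 to 32 mm above this point, to be found by touch.
- latch: Sprung plunger that carries the button. Origin: at the case's origin when up, lower by its travel when pressed. Travel 7 mm straight down to a hard stop; pushes back 2 N at first, 7 N at the stop; lets go after 4 mm (5 N). Over 16 N breaks it. Keep it down until the drawer is 30 mm out (about 1 s); let up sooner, the catch takes the next tooth: press again.
- drawer_front (a point): Middle of the top edge of the drawer's front board, on its outer face, 55 mm above the bench. It moves with the drawer.
- drawer (a joint): How far the drawer is out, in m: 0 shut, 0.095 fully open. It slides along -x of the case (towards the robot), driven by its own spring (2.5 to 4 N) and damped, in about 2 s. No handle; not to be touched before it is fully open. Inside 148 mm wide, floor 14 mm, side walls 40 mm, front board (12 mm thick) 55 mm above the bench. When open, 83 mm of its floor lies bare before the case.
- wax_center (a point): Centre of the cream-coloured wax block, 32 x 60 x 26 mm high, lying flat in the drawer with its long side roughly along the slide; its y axis is its long side, z up. Site half-way up. It rides out with the drawer.
- tray: Shallow dark-wood tray fixed on the bench to the right of the case, 140 x 170 x 20 mm high, walls and floor 5 mm thick. Origin at the centre of its underside, y along its 170 mm side.
- thread_tin: Small metal tin, 48 mm across, 38 mm high, standing on the rear of the case's top; leave alone. Origin at the centre of its underside.
- wax_tin: Low metal tin, 56 mm across, 28 mm high, on the bench to the left of the case; leave alone. Origin at the centre of its underside.
- block_b: Wooden offcut, 55 x 80 x 32 mm high, on the bench to the left of the case; leave alone. Origin at the centre of its underside.
- pliers: Pliers, 60 x 160 x 12 mm, lying on the bench to the left of the case; leave alone. Origin at the centre of their underside.

How it is judged:
By the outcome, as a careful person would: the job done as asked, in the order asked, and still so for the second after the job is handed in, with the robot touching nothing.
It also fails if it takes over 62 s, if anything falls off the work surface, if the arm or the gripper's body presses on something with over 40 N, if the wrist force passes 120 N, or if a joint passes its speed limit or range.

### The arm

A 6-joint arm with a two-finger parallel gripper is mounted at the origin on a cart in front of the work surface, level with it; the furniture and walls round the work are solid. World frame = base frame: x ahead of the robot, y to its left, z up, the work surface at z = 0. Lengths are in m, angles in rad, forces in N, time in s.
With the tool pointing down it reaches from about 0.3 to 0.825 m from the base axis. Payload 5.4 kg.
Tool frame: the origin (TCP) lies midway between the tips of the shut fingers; the grasp point (between the pads) lies 19 mm behind it; z points along the fingers, y is the direction in which the jaws open and shut (so a half turn about z gives the same grasp; the last joint's range is limited). The gripper opens to 92 mm and grips with 3 to 60 N. Pads are 20 mm wide; open, the fingers measure 128 mm over their backs; the gripper's body (75 mm by 189 mm) begins 69 mm behind the grasp point.
Start: joints at [-1.494, 0.158, 1.597, -0, 1.386, -0.21], TCP at [0.163, -0.552, 0.215] pointing down, gripper open.
Joint ranges: [-2.91, 2.91], [-0.94, 2.29], [0.18, 2.7], [-1.29, 4.43], [0.17, 2.64], [-3, 3]. Speed limits (rad/s): [2.57, 2.57, 3.14, 3.14, 3.14, 3.14].

### API

Orientations are given as a 3x3 rotation matrix whose columns are the frame's x, y, z axes.
In Python, from bench import arm gives the robot as it stands.
- The arm moves only by the tool step_arm, never from a script. Its argument "plan" is a list that holds one entry, the list of rows, each a list of 7 numbers: the turn, a rotation vector about the world's x, y, z in units of 8 degrees (1.0 is 8 degrees), then the shift along the world's x, y, z in units of 50 mm (1.0 is 50 mm), then the opening, from 0 (shut) to 1 (fully open). In form: [[[wx, wy, wz, dx, dy, dz, hand], ...]]. A call has 1 to 5 rows; each row is the pose to reach, as a shift and turn from the pose measured when the call began; what a row does not reach only later rows make up. A row lasts 1/10 s, in which the tool goes at most 50 mm and 8.59 degrees, less where a joint would pass 70% of its speed; a pose out of reach is approached as far as the arm can. A call with a gripper value outside its range is refused whole. The fingers move at their own pace and stop on an object; "newtons" is the grip in N (left out, the last holds). Time passes only in rows, so rows that repeat a pose let the fingers close. It gives the time, the measured TCP pose, the force and the opening at its end, in the units of the state.
- arm.read_state(): the state, without advancing time (a new reading comes with each control period).
- arm.camera(name): name is "scene" or "top" or "wrist"; returns a dict with "color" (420x560x3 uint8, blue, green, red), "mtx" (3x3 intrinsics, pixels), "origin" and "orientation" of the camera in the world; the wrist camera has in their place "hand_eye" (4x4, takes a point from camera to tool coordinates, whose origin is the TCP and whose axes are the flange's). Camera axes: x right, y up, looking along -z (the intrinsics and any distortion apply to the point x, -y, -z); pixel columns grow to the right and rows downward; lengths in m; the calibration is good to about 2 mm. A picture is of the moment at which its call begins: read the wrist's pose just before it. There is no depth.
- arm.hand_in(): hands the job in, once; it reports no verdict.
The state is a dict: "time_s": time; "joints": joint angles; "qvel": joint speeds; "effort": joint torques, N m; "ee_pos": TCP position; "ee_rot": TCP orientation; "force": force on the tool from outside, world axes, zero at the start; "ft_torque": the same for the moment, N m; "grip_width": opening from 0.0 (shut) to 1.0 (fully open).
Only numpy, scipy, OpenCV 4.12 (cv2) and the standard library are available. Lean on these libraries where they do the work, as an engineer would, in place of code of your own. Each camera call takes 0.05 s, during which the arm holds its last target.

## Working session

There is one attempt and no reset: what is moved stays moved. The work goes in short steps, Python scripts to look and compute and a tool call to move; the robot and the scene stay as the last step left them, time stands still between calls to the robot, and variables do not carry over. Pictures are saved under pics/ and viewed, and the job is handed in when it is done.

Besides the shell and the picture viewer there is one more tool, called after "Call:" as name([rows], argument=value, ...), one row to a line, values as JSON. step_arm: Moves the arm, as the interface text tells. Its arguments: {"type":"object","properties":{"plan":{"type":"array"},"newtons":{"type":"number"}},"required":["plan"]}

```bash
mkdir -p pics; ls; python3 - <<'E'
from bench import arm
import cv2,numpy as np
s=arm.read_state()
print(s['time_s'],s['ee_pos'],s['ee_rot'],s['force'],s['grip_width'])
for n in ['scene','top']:
    c=arm.camera(n); cv2.imwrite(f'pics/{n}0.png',c['color']); print(n,c['mtx'],c['origin'],c['orientation'],[k for k in c])
    np.savez(f'{n}0.npz',**{k:v for k,v in c.items() if k!='name'})
E
```

```text
pics
0.0 [ 0.16259776 -0.55090496  0.21365252] [[ 9.59142460e-01  2.82923523e-01 -1.43336885e-04]
 [ 2.82923311e-01 -9.59140822e-01  1.81210402e-03]
 [ 3.75206597e-04 -1.77861926e-03 -9.99998348e-01]] [-0.49767981 -0.5754469   0.15127117] 1.001737323727455
scene [[506.15304951   0.         274.57294824]
 [  0.         506.15304951 214.49708486]
 [  0.           0.           1.        ]] [-0.3370624   0.85660459  0.92684134] [[-0.63499907  0.46221735 -0.61897601]
 [-0.77216444 -0.35570419  0.52653262]
 [ 0.02320015  0.81229899  0.58277963]] ['color', 'mtx', 'origin', 'orientation']
top [[394.68789297   0.         284.22377388]
 [  0.         394.68789297 212.72687477]
 [  0.           0.           1.        ]] [0.37134229 0.06233176 1.30371377] [[ 0.00438144  0.9833571  -0.18163046]
 [-0.9999853   0.00488881  0.00234579]
 [ 0.0031947   0.18161752  0.98336406]] ['color', 'mtx', 'origin', 'orientation']
```

View pics/scene0.png

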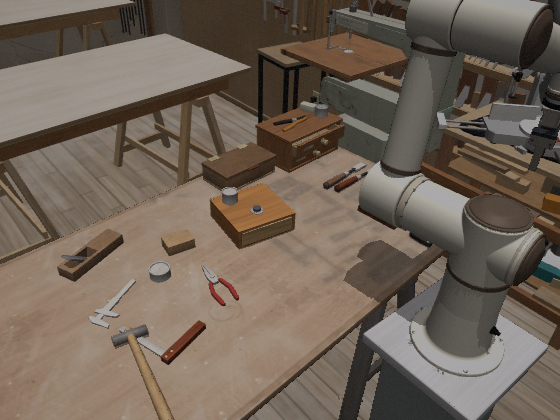

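View pics/top0.png

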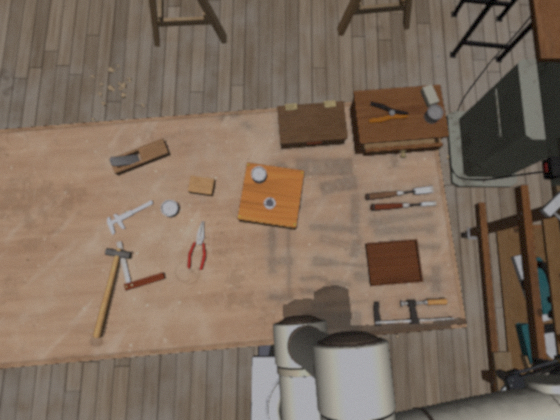

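The top view shows the case around (271,195), its button near (269,203), the tray near (393,262), and the pliers and tins on the left. I'll zoom in to get the corners.

```bash
cat > h.py <<'E'
import numpy as np,cv2
def ray(c,uv):
    K=c['mtx'];d=np.array([(uv[0]-K[0,2])/K[0,0],-(uv[1]-K[1,2])/K[1,1],-1.0])
    return np.asarray(c['orientation'])@d
def at(c,uv,z):
    d=ray(c,uv);o=np.asarray(c['origin']);return o+d*(z-o[2])/d[2]
def proj(c,p):
    K=c['mtx'];q=np.asarray(c['orientation']).T@(np.asarray(p)-c['origin'])
    return np.array([K[0,0]*q[0]/-q[2]+K[0,2],K[1,1]*-q[1]/-q[2]+K[1,2]])
E
python3 - <<'E'
import cv2,numpy as np
t=cv2.imread('pics/top0.png');s=cv2.imread('pics/scene0.png')
a=cv2.resize(t[150:240,225:320],None,fx=6,fy=6,interpolation=cv2.INTER_CUBIC)
b=cv2.resize(t[230:295,355:435],None,fx=6,fy=6,interpolation=cv2.INTER_CUBIC)
c=cv2.resize(s[170:260,200:310],None,fx=6,fy=6,interpolation=cv2.INTER_CUBIC)
cv2.imwrite('pics/a.png',a);cv2.imwrite('pics/b.png',b);cv2.imwrite('pics/c.png',c)
E
```

```text
(no output)
```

View pics/a.png

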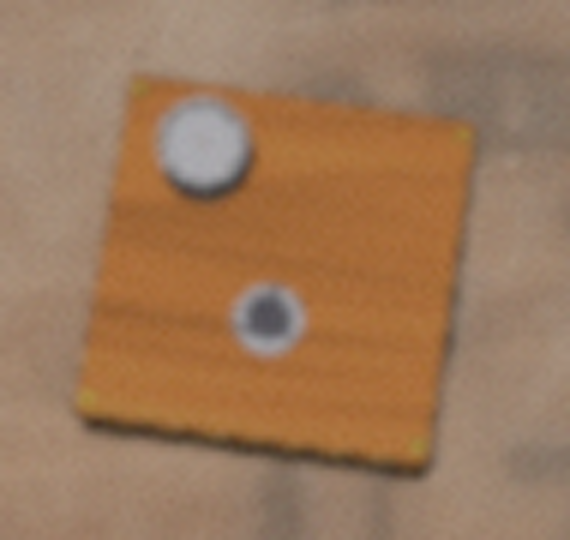

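View pics/b.png

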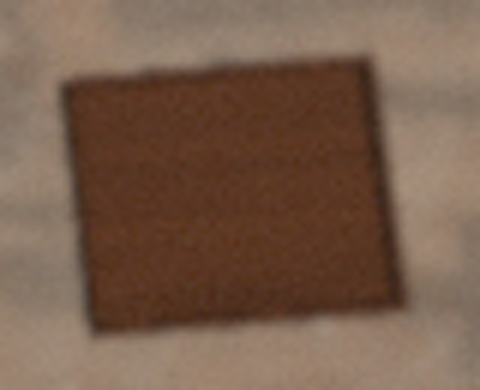

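View pics/c.png

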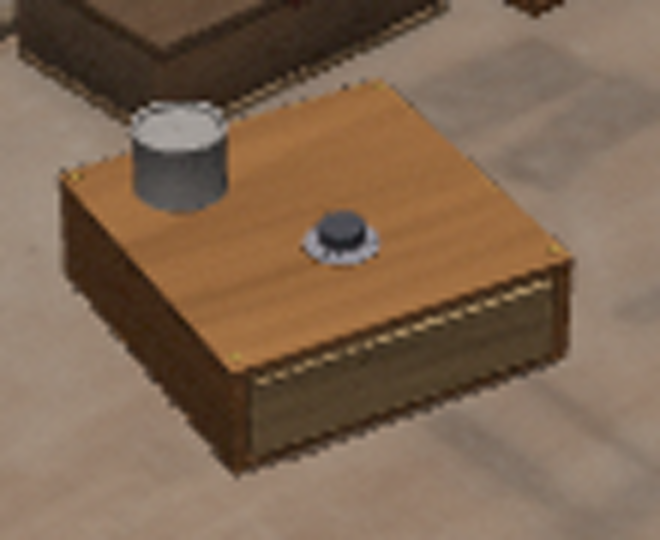

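The top crop has the case-top corners at (132,78), (472,122), (428,462) and (80,412), with the ring at (268,320). The tray corners in its crop are (64,83), (370,59), (405,307) and (93,332). In the scene crop the button stands only slightly above its ring.

```bash
python3 - <<'E'
from h import *
from scipy.optimize import least_squares
T=dict(np.load('top0.npz'));S=dict(np.load('scene0.npz'))
f=lambda p,o:np.array([(p[0]+.5)/6-.5+o[0],(p[1]+.5)/6-.5+o[1]])
A=[f(p,(225,150)) for p in [(132,76),(473,120),(429,464),(80,412)]]
C=[f(p,(200,170)) for p in [(60,180),(378,82),(573,260),(241,375)]]
B=[f(p,(355,230)) for p in [(64,83),(371,58),(405,308),(93,333)]]
loc=[(95,95),(95,-95),(-95,-95),(-95,95)]
for n,c,P in [('top',T,A),('scene',S,C)]:
    q=[at(c,p,.066) for p in P]; print(n,np.round(q,4).tolist())
    print([round(np.linalg.norm(q[i]-q[i-1]),4) for i in range(4)])
def pose(x,l,z):
    ca,sa=np.cos(x[2]),np.sin(x[2]); return [x[0]+ca*l[0]/1e3-sa*l[1]/1e3,x[1]+sa*l[0]/1e3+ca*l[1]/1e3,z]
def fit(sets,loc,z):
    r=lambda x:np.concatenate([proj(c,pose(x,l,z))-p for c,P in sets for l,p in zip(loc,P)])
    s=least_squares(r,[.5,0,0]);print(s.x,np.round(s.fun,1));return s.x
x=fit([(T,A)],loc,.066);x2=fit([(S,C)],loc,.066);x=fit([(T,A),(S,C)],loc,.066)
print('plate by case (y=0)',pose(x,(-30,0),.066))
r=at(T,f((268,320),(225,150)),.0675);r2=at(S,f((341,243),(200,170)),.0675);print('ring',r,r2)
R=np.array([[np.cos(x[2]),-np.sin(x[2])],[np.sin(x[2]),np.cos(x[2])]]);print('ring in case',R.T@(r[:2]-x[:2]),R.T@(r2[:2]-x[:2]))
print(f((343,219),(200,170)))
for h in (.076,.085,.098):
    print(h,proj(S,pose(x,(-30,(R.T@(r[:2]-x[:2]))[1]*1e3),h)),proj(T,pose(x,(-30,(R.T@(r[:2]-x[:2]))[1]*1e3),h)))
print('tray')
q=[at(T,p,.02) for p in B];print(np.round(q,4).tolist(),[round(np.linalg.norm(q[i]-q[i-1]),4) for i in range(4)])
fit([(T,B)],[(70,85),(70,-85),(-70,-85),(-70,85)],.02);fit([(T,B)],[(85,70),(85,-70),(-85,-70),(-85,70)],.02)
E
```

```text
top [[0.7669, 0.183, 0.066], [0.7431, -0.0025, 0.066], [0.5544, 0.0216, 0.066], [0.5814, 0.2065, 0.066]]
[np.float64(0.1871), np.float64(0.187), np.float64(0.1902), np.float64(0.1869)]
scene [[0.7571, 0.1857, 0.066], [0.7327, 0.0006, 0.066], [0.5466, 0.026, 0.066], [0.5716, 0.2087, 0.066]]
[np.float64(0.187), np.float64(0.1867), np.float64(0.1877), np.float64(0.1844)]
[ 0.66150502  0.1021553  -0.13149243] [-0.3 -0.4  0.6 -0.   0.4 -0.1 -0.7  0.5]
[ 0.65245756  0.10480192 -0.12850252] [-0.6 -0.1  0.2 -0.5  1.  -0.3 -0.5  0.5]
[ 0.65836471  0.1022032  -0.12988282] [-0.3  0.6  0.6  0.8  0.4  0.8 -0.7  1.5 -1.  -1.3 -0.3 -1.5  0.3 -1.5
 -1.  -0.9]
plate by case (y=0) [np.float64(0.6286174014836141), np.float64(0.10608873827732863), 0.066]
ring [0.63135412 0.10742956 0.0675    ] [0.62550856 0.10844659 0.0675    ]
ring in case [-0.02745999  0.00168398] [-0.03338804  0.00193534]
[256.75       206.08333333]
0.076 [255.91496077 207.12088708] [269.04624422 203.14083225]
0.085 [255.92023738 204.59923969] [268.94747544 202.55455128]
0.098 [255.9279254  200.92520356] [268.80230485 201.69283407]
tray
[[0.5079, -0.2055, 0.02], [0.5224, -0.3734, 0.02], [0.3881, -0.3841, 0.02], [0.3743, -0.2166, 0.02]] [np.float64(0.1341), np.float64(0.1685), np.float64(0.1347), np.float64(0.168)]
[ 0.44830191 -0.29491587  0.08242273] [-0.4 -1.   0.1 -0.8  0.5  0.8 -0.2  0.9]
[ 0.44885371 -0.29484541  0.07212319] [ 3.9 -6.3 -4.8 -5.  -3.8  6.   4.7  4.9]
```

Call:
step_arm([
  [[0,0,-0.15,0.45,0.65,0.15,1],[0,0,-0.3,0.9,1.3,0.3,1],[0,0,-0.45,1.35,1.95,0.45,1],[0,0,-0.6,1.8,2.6,0.6,1],[0,0,-0.75,2.25,3.25,0.75,1]],
])

```text
time_s: 0.6
ee_pos: [0.2756, -0.3868, 0.251]
ee_rot: [[0.984, 0.18, -0.0], [0.18, -0.984, 0.002], [0.0, -0.002, -1.0]]
force: [0.6, 0.3, -0.0]
grip_width: 0.997
```

Call:
step_arm([
  [[0,0,-0.15,0.45,0.65,0.1,0],[0,0,-0.3,0.9,1.3,0.2,0],[0,0,-0.45,1.35,1.95,0.3,0],[0,0,-0.6,1.8,2.6,0.4,0],[0,0,-0.75,2.25,3.25,0.5,0]],
])

```text
time_s: 1.1
ee_pos: [0.3886, -0.2227, 0.2759]
ee_rot: [[0.997, 0.075, -0.0], [0.075, -0.997, 0.003], [0.0, -0.003, -1.0]]
force: [1.2, -0.1, 0.4]
grip_width: 0.589
```

Call:
step_arm([
  [[0,0,-0.15,0.45,0.65,0.1,0],[0,0,-0.3,0.9,1.3,0.2,0],[0,0,-0.45,1.35,1.95,0.3,0],[0,0,-0.6,1.8,2.6,0.4,0],[0,0,-0.75,2.25,3.25,0.5,0]],
])

```text
time_s: 1.6
ee_pos: [0.5016, -0.0585, 0.3008]
ee_rot: [[1.0, -0.03, -0.0], [-0.03, -1.0, 0.003], [-0.0, -0.003, -1.0]]
force: [-0.4, -0.6, -0.5]
grip_width: 0.152
```

Call:
step_arm([
  [[0,0,-0.15,0.27,0.65,0.0,0],[0,0,-0.3,0.55,1.3,0.0,0],[0,0,-0.45,0.82,1.95,0.0,0],[0,0,-0.6,1.1,2.6,0.0,0],[0,0,-0.72,1.4,3.2,0.0,0]],
])

```text
time_s: 2.1
ee_pos: [0.5717, 0.1032, 0.3002]
ee_rot: [[0.991, -0.131, -0.001], [-0.131, -0.991, 0.003], [-0.001, -0.003, -1.0]]
force: [0.1, 0.1, 0.9]
grip_width: 0.004
```

```bash
cat >> h.py <<'E'
def wrist(name):
    from bench import arm
    s=arm.read_state();c=arm.camera('wrist')
    cv2.imwrite(f'pics/{name}.png',c['color'])
    M=np.eye(4);M[:3,:3]=s['ee_rot'];M[:3,3]=s['ee_pos'];W=M@np.asarray(c['hand_eye'])
    c['origin']=W[:3,3];c['orientation']=W[:3,:3];del c['hand_eye']
    np.savez(name+'.npz',**c);print(s['time_s'],np.round(s['ee_pos'],4),np.round(W,3).tolist(),c['mtx'].tolist(),list(c));return c
E
python3 -c "
from h import *
wrist('w1')"
```

```text
2.1 [0.5717 0.1032 0.3002] [[-0.131, 0.954, 0.268, 0.647], [-0.991, -0.126, -0.037, 0.093], [-0.001, -0.271, 0.963, 0.47], [0.0, 0.0, 0.0, 1.0]] [[355.4455204565451, 0.0, 287.19071773194094], [0.0, 355.4455204565451, 210.59064847443477], [0.0, 0.0, 1.0]] ['color', 'mtx', 'origin', 'orientation']
```

View pics/w1.png

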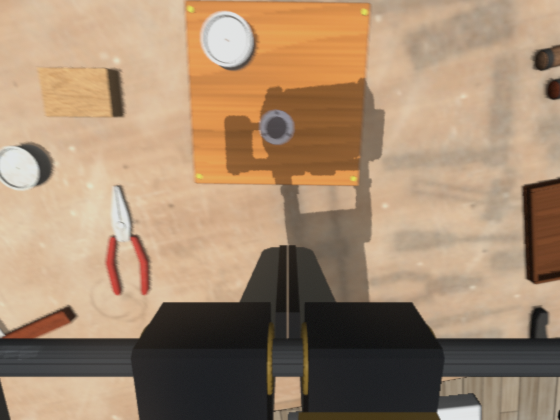

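The wrist view shows the case front edge from (195,184) to (359,185), the rear corners at (187,1) and (370,3), and the ring at (277,127). The pliers are at (128,240). The tip of the closed fingers is near (287,248).

```bash
python3 - <<'E'
from h import *
from scipy.optimize import least_squares
W=dict(np.load('w1.npz'))
a=W['color'];cv2.imwrite('pics/w1z.png',cv2.resize(a[0:200,170:390],None,fx=3.6,fy=3,interpolation=cv2.INTER_CUBIC))
P=[(187.5,1),(370,3),(359,185),(195,184)]
loc=[(95,95),(95,-95),(-95,-95),(-95,95)]
def pose(x,l,z):
    ca,sa=np.cos(x[2]),np.sin(x[2]); return [x[0]+ca*l[0]/1e3-sa*l[1]/1e3,x[1]+sa*l[0]/1e3+ca*l[1]/1e3,z]
r=lambda x:np.concatenate([proj(W,pose(x,l,.066))-p for l,p in zip(loc,P)])
s=least_squares(r,[.65,.1,0]);x=s.x;print(x,np.round(s.fun,1))
q=at(W,(277,127),.0675);print(q,'plate y0',pose(x,(-30,0),.066))
d=q[:2]-x[:2];print(np.cos(x[2])*d[0]+np.sin(x[2])*d[1],-np.sin(x[2])*d[0]+np.cos(x[2])*d[1])
print('tcp proj',proj(W,[.5717,.1032,.3002]))
E
```

```text
[ 0.66004857  0.10199601 -0.14396999] [-2.9 -0.9  2.2 -0.3  0.5  1.6  0.4  0.5]
[0.63152815 0.10694746 0.0675    ] plate y0 [np.float64(0.6303589435198417), np.float64(0.10630020896112831), 0.066]
-0.028935750448207776 0.0008083054852164664
tcp proj [287.13675203 263.48752041]
```

View pics/w1z.png

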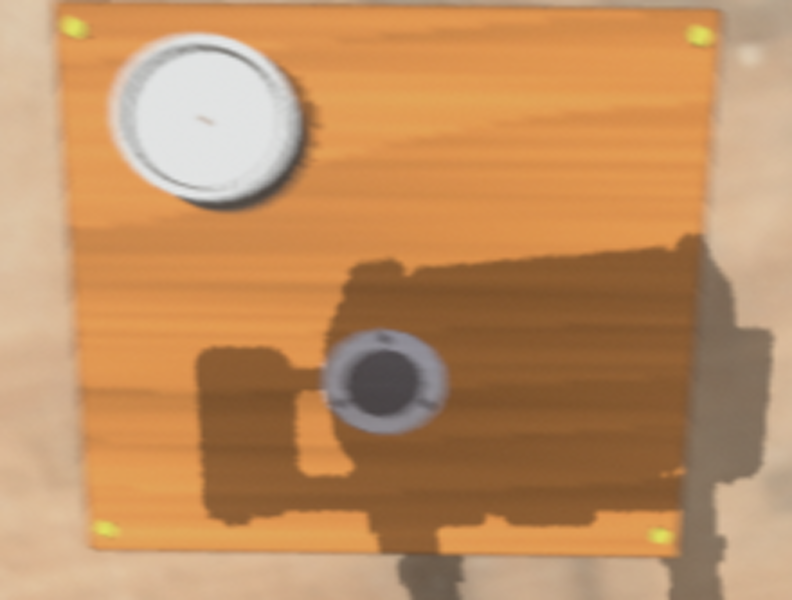

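Call:
step_arm([
  [[0,0,0,0.3,0.02,-0.85,0],[0,0,0,0.6,0.03,-1.7,0],[0,0,0,0.9,0.05,-2.55,0],[0,0,0,1.19,0.07,-3.4,0],[0,0,0,1.19,0.07,-3.8,0]],
])

```text
time_s: 2.65
ee_pos: [0.6301, 0.1103, 0.1041]
ee_rot: [[0.992, -0.129, -0.008], [-0.128, -0.992, 0.006], [-0.008, -0.005, -1.0]]
force: [-1.1, 0.1, -0.5]
grip_width: 0.005
```

```bash
python3 -c "
from h import *
wrist('w2')
from bench import arm
c=arm.camera('scene')['color'];cv2.imwrite('pics/s2.png',cv2.resize(c[150:260,190:310],None,fx=6,fy=5,interpolation=cv2.INTER_CUBIC))
s=arm.read_state();print(s['force'],s['ee_pos'])"
```

```text
2.65 [0.6301 0.1103 0.1041] [[-0.129, 0.953, 0.275, 0.707], [-0.992, -0.123, -0.039, 0.1], [-0.004, -0.277, 0.961, 0.273], [0.0, 0.0, 0.0, 1.0]] [[355.4455204565451, 0.0, 287.19071773194094], [0.0, 355.4455204565451, 210.59064847443477], [0.0, 0.0, 1.0]] ['color', 'mtx', 'origin', 'orientation']
[-0.90678926  0.1941776   0.6117465 ] [0.62880265 0.11040356 0.10458166]
```

View pics/w2.png

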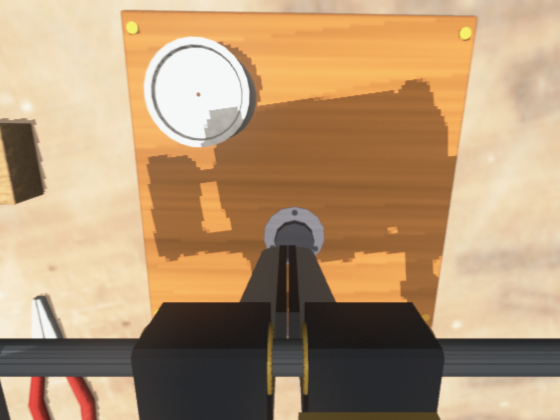

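View pics/s2.png

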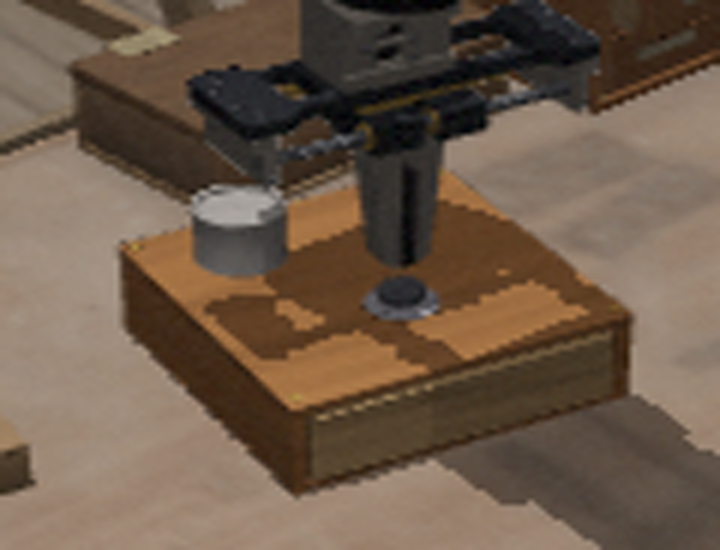

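```bash
python3 - <<'E'
from h import *
W=dict(np.load('w2.npz'))
q=at(W,(295,208),.0675);print('far edge',q)
for u in (266,324):print(at(W,(u,236),.0675))
print('ctr',at(W,(295,236),.0675),'cap far edge z80',at(W,(295,221),.08))
E
```

```text
far edge [0.64900406 0.10327216 0.0675    ]
[0.63351607 0.12317398 0.0675    ]
[0.62897075 0.08777541 0.0675    ]
ctr [0.63124264 0.10546872 0.0675    ] cap far edge z80 [0.64486426 0.1040009  0.08      ]
```

Call:
step_arm([
  [[0,0,0,0.04,-0.09,0,0],[0,0,0,0.04,-0.09,-0.05,0],[0,0,0,0.04,-0.09,-0.1,0],[0,0,0,0.04,-0.09,-0.15,0],[0,0,0,0.04,-0.09,-0.19,0]],
])

```text
time_s: 3.25
ee_pos: [0.6311, 0.106, 0.0957]
ee_rot: [[0.992, -0.128, -0.009], [-0.128, -0.992, 0.006], [-0.009, -0.005, -1.0]]
force: [0.6, 0.4, -0.3]
grip_width: 0.005
```

Call:
step_arm([
  [[0,0,0,0,0,-0.02,0],[0,0,0,0,0,-0.04,0],[0,0,0,0,0,-0.06,0],[0,0,0,0,0,-0.08,0],[0,0,0,0,0,-0.1,0]],
])

```text
time_s: 3.75
ee_pos: [0.6311, 0.106, 0.0906]
ee_rot: [[0.992, -0.128, -0.009], [-0.128, -0.992, 0.006], [-0.009, -0.005, -1.0]]
force: [1.0, -0.5, 0.5]
grip_width: 0.003
```

Call:
step_arm([
  [[0,0,0,0,0,-0.02,0],[0,0,0,0,0,-0.04,0],[0,0,0,0,0,-0.06,0],[0,0,0,0,0,-0.08,0],[0,0,0,0,0,-0.1,0]],
])

```text
time_s: 4.25
ee_pos: [0.6311, 0.106, 0.0855]
ee_rot: [[0.992, -0.128, -0.009], [-0.128, -0.992, 0.006], [-0.009, -0.005, -1.0]]
force: [0.1, 0.7, -0.1]
grip_width: 0.009
```

Call:
step_arm([
  [[0,0,0,0,0,-0.02,0],[0,0,0,0,0,-0.04,0],[0,0,0,0,0,-0.06,0],[0,0,0,0,0,-0.06,0],[0,0,0,0,0,-0.06,0]],
])

```text
time_s: 4.75
ee_pos: [0.6311, 0.106, 0.0825]
ee_rot: [[0.992, -0.128, -0.009], [-0.128, -0.992, 0.006], [-0.01, -0.005, -1.0]]
force: [-0.3, -0.1, 0.3]
grip_width: 0.005
```

Call:
step_arm([
  [[0,0,0,0,0,-0.02,0],[0,0,0,0,0,-0.04,0],[0,0,0,0,0,-0.06,0],[0,0,0,0,0,-0.06,0],[0,0,0,0,0,-0.06,0]],
])

```text
time_s: 5.25
ee_pos: [0.6311, 0.106, 0.0794]
ee_rot: [[0.992, -0.128, -0.009], [-0.128, -0.992, 0.006], [-0.01, -0.005, -1.0]]
force: [-0.3, -0.2, -0.1]
grip_width: 0.002
```

Call:
step_arm([
  [[0,0,0,0,0,-0.02,0],[0,0,0,0,0,-0.04,0],[0,0,0,0,0,-0.05,0],[0,0,0,0,0,-0.05,0],[0,0,0,0,0,-0.05,0]],
])

```text
time_s: 5.75
ee_pos: [0.6313, 0.106, 0.0772]
ee_rot: [[0.992, -0.128, -0.008], [-0.128, -0.992, 0.006], [-0.009, -0.005, -1.0]]
force: [-1.1, -0.1, 3.4]
grip_width: 0.007
```

Call:
step_arm([
  [[0,0,0,0,0,-0.02,0],[0,0,0,0,0,-0.04,0],[0,0,0,0,0,-0.06,0],[0,0,0,0,0,-0.06,0],[0,0,0,0,0,-0.06,0]],
])

```text
time_s: 6.25
ee_pos: [0.6314, 0.106, 0.0743]
ee_rot: [[0.992, -0.128, -0.008], [-0.128, -0.992, 0.006], [-0.009, -0.005, -1.0]]
force: [-1.4, 0.4, 4.1]
grip_width: 0.008
```

Call:
step_arm([
  [[0,0,0,0,0,-0.02,0],[0,0,0,0,0,-0.02,0],[0,0,0,0,0,-0.02,0],[0,0,0,0,0,-0.02,0],[0,0,0,0,0,-0.02,0]],
])

```text
time_s: 6.75
ee_pos: [0.6314, 0.106, 0.0733]
ee_rot: [[0.992, -0.128, -0.008], [-0.128, -0.992, 0.006], [-0.009, -0.005, -1.0]]
force: [-1.9, -0.2, 4.5]
grip_width: 0.008
```

```bash
python3 -c "
from h import *
from bench import arm
c=arm.camera('scene')['color'];cv2.imwrite('pics/s3.png',cv2.resize(c[150:260,190:310],None,fx=6,fy=5,interpolation=cv2.INTER_CUBIC))
s=arm.read_state();print(s['force'],s['ee_pos'])"
```

```text
[-2.3711961   0.04825088  4.98190846] [0.63138487 0.10600035 0.07335877]
```

View pics/s3.png

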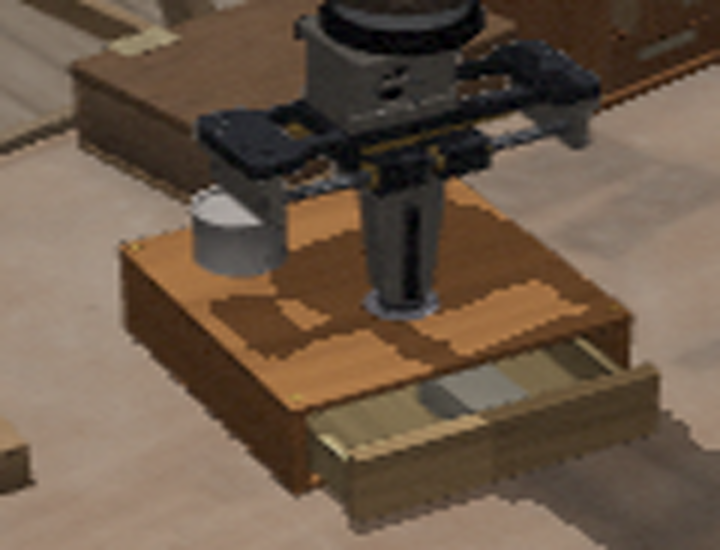

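The drawer is running and looks about 30 to 40 mm out. I'll hold briefly, then let go.

Call:
step_arm([
  [[0,0,0,0,0,0,0],[0,0,0,0,0,0,0],[0,0,0,0,0,0.3,0],[0,0,0,0,0,0.9,0],[0,0,0,0,0,1.6,0]],
])

```text
time_s: 7.3
ee_pos: [0.6301, 0.106, 0.1529]
ee_rot: [[0.992, -0.128, -0.012], [-0.128, -0.992, 0.006], [-0.012, -0.005, -1.0]]
force: [1.2, -0.3, -0.0]
grip_width: 0.003
```

Call:
step_arm([
  [[0,0,0,-0.4,0,0.7,0.2],[0,0,0,-0.9,0,1.4,0.4],[0,0,0,-1.5,0,2.1,0.6],[0,0,0,-2.1,0,2.8,0.75],[0,0,0,-2.4,0,2.8,0.75]],
])

```text
time_s: 7.8
ee_pos: [0.5108, 0.1061, 0.2994]
ee_rot: [[0.992, -0.128, -0.001], [-0.128, -0.992, 0.006], [-0.002, -0.006, -1.0]]
force: [0.6, -0.5, -0.1]
grip_width: 0.417
```

Call:
step_arm([
  [[0,0,0,0,0,0,0.75],[0,0,0,0,0,0,0.75],[0,0,0,0,0,0,0.75],[0,0,0,0,0,0,0.75],[0,0,0,0,0,0,0.75]],
])

```text
time_s: 8.3
ee_pos: [0.5109, 0.1061, 0.2984]
ee_rot: [[0.992, -0.128, -0.003], [-0.128, -0.992, 0.006], [-0.004, -0.006, -1.0]]
force: [-0.4, -0.4, -1.2]
grip_width: 0.75
```

```bash
python3 -c "
from h import *
wrist('w4')
from bench import arm
c=arm.camera('scene')['color'];cv2.imwrite('pics/s4.png',cv2.resize(c[150:260,190:310],None,fx=6,fy=5,interpolation=cv2.INTER_CUBIC))"
```

```text
8.3 [0.5109 0.1061 0.2984] [[-0.128, 0.954, 0.27, 0.587], [-0.992, -0.122, -0.039, 0.095], [-0.004, -0.273, 0.962, 0.468], [0.0, 0.0, 0.0, 1.0]] [[355.4455204565451, 0.0, 287.19071773194094], [0.0, 355.4455204565451, 210.59064847443477], [0.0, 0.0, 1.0]] ['color', 'mtx', 'origin', 'orientation']
```

View pics/w4.png

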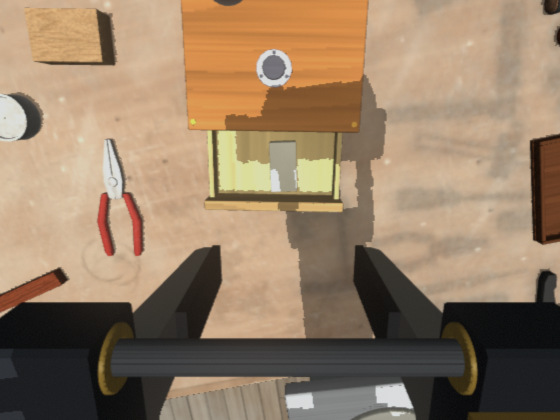

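View pics/s4.png

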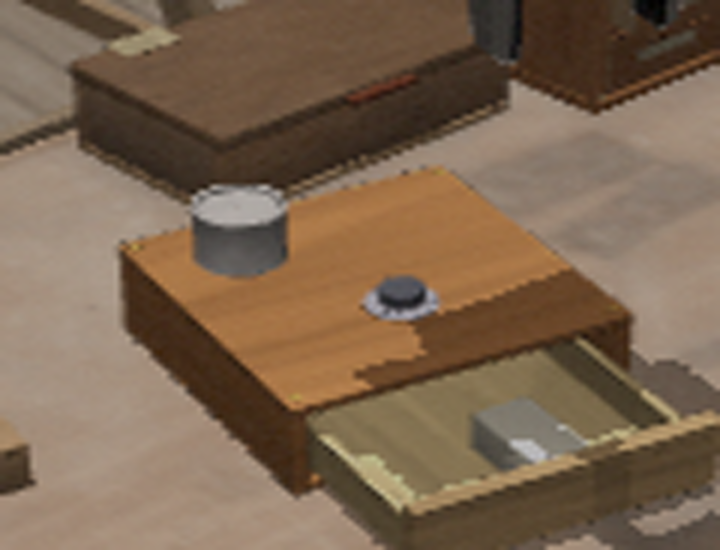

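```bash
python3 - <<'E'
from h import *
W=dict(np.load('w4.npz'))
e=at(W,(275,130),.066);print('case edge',e)
print('front outer top',at(W,(274,210),.055),'dist',np.linalg.norm((at(W,(274,210),.055)-e)[:2]))
cv2.imwrite('pics/w4z.png',cv2.resize(W['color'][110:225,195:355],None,fx=5,fy=5,interpolation=cv2.INTER_CUBIC))
E
```

```text
case edge [0.56730876 0.11334283 0.066     ]
front outer top [0.47348694 0.12801943 0.055     ] dist 0.09496281647092143
```

View pics/w4z.png

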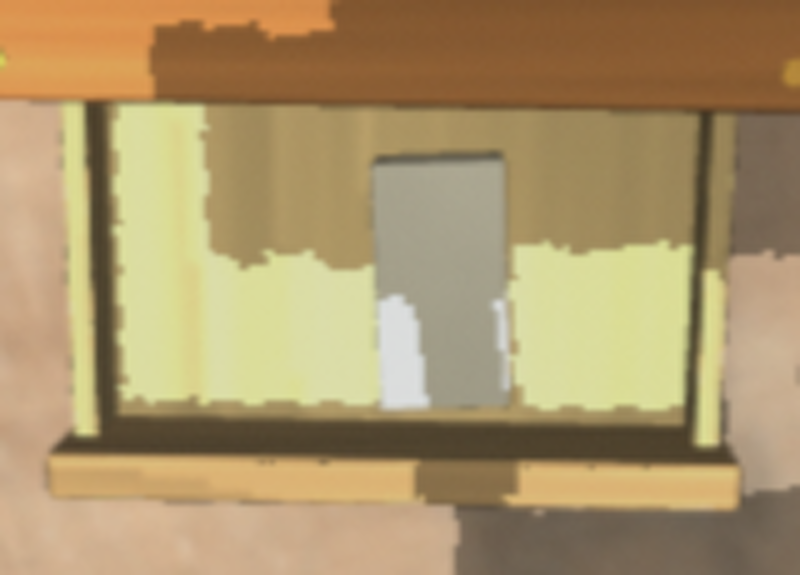

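The drawer measures 95 mm out, so it is fully open. The wax-top corners in the crop are (373,158), (502,155), (511,404) and (381,409).

```bash
python3 - <<'E'
from h import *
W=dict(np.load('w4.npz'))
P=[((u+.5)/5-.5+195,(v+.5)/5-.5+110) for u,v in [(373,158),(502,155),(511,404),(381,409)]]
q=np.array([at(W,p,.040) for p in P]);print(q,q.mean(0))
print([np.linalg.norm(q[i]-q[i-1]) for i in range(4)])
d=(q[0]+q[1]-q[2]-q[3]);print('yaw',np.arctan2(d[1],d[0]))
d=(q[0]+q[3]-q[2]-q[1]);print('yaw2',np.arctan2(-d[0],d[1]))
m=at(W,((55+735)/2/5+195,(480)/5+110),.055);print('front mid',m)
E
```

```text
[[0.55407649 0.12311028 0.04      ]
 [0.55085405 0.09267706 0.04      ]
 [0.49064099 0.09787203 0.04      ]
 [0.49347315 0.12981719 0.04      ]] [0.52226117 0.11086914 0.04      ]
[np.float64(0.06097333288012593), np.float64(0.030603351099124983), np.float64(0.06043674219720005), np.float64(0.032070454636447386)]
yaw -0.09819537549492334
yaw2 -0.09675939233377837
front mid [0.47844135 0.12732684 0.055     ]
```

Call:
step_arm([
  [[0,0,0.1,0.1,0.05,-0.8,0.6],[0,0,0.22,0.22,0.1,-1.6,0.6],[0,0,0.22,0.22,0.1,-2.4,0.6],[0,0,0.22,0.22,0.1,-3.2,0.6],[0,0,0.22,0.22,0.1,-3.9,0.6]],
])

```text
time_s: 8.9
ee_pos: [0.5212, 0.1111, 0.1014]
ee_rot: [[0.995, -0.098, -0.004], [-0.098, -0.995, 0.006], [-0.005, -0.006, -1.0]]
force: [0.1, -0.5, 0.2]
grip_width: 0.598
```

```bash
python3 -c "
from h import *
wrist('w5')"
```

```text
8.9 [0.5212 0.1111 0.1014] [[-0.098, 0.957, 0.272, 0.598], [-0.995, -0.093, -0.031, 0.103], [-0.004, -0.274, 0.962, 0.271], [0.0, 0.0, 0.0, 1.0]] [[355.4455204565451, 0.0, 287.19071773194094], [0.0, 355.4455204565451, 210.59064847443477], [0.0, 0.0, 1.0]] ['color', 'mtx', 'origin', 'orientation']
```

View pics/w5.png

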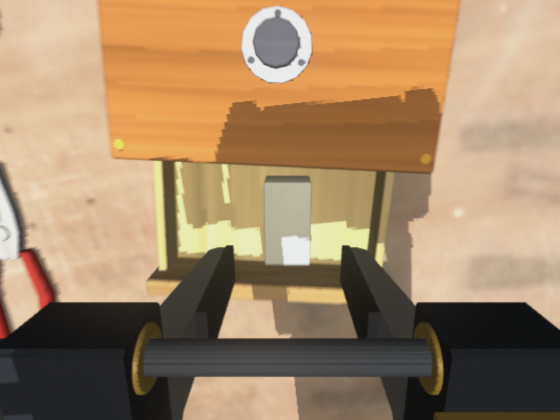

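The wax is centred between the fingers at column 288 and square to them. I'll check its x position, then go down.

```bash
python3 - <<'E'
from h import *
W=dict(np.load('w5.npz'))
for p in [(265,183),(310,182),(310,265),(265,265)]: print(at(W,p,.04))
print(sum(at(W,p,.04) for p in [(265,183),(310,182),(310,265),(265,265)])/4)
E
```

```text
[0.55243971 0.12301818 0.04      ]
[0.55022615 0.09336327 0.04      ]
[0.4908324  0.09814859 0.04      ]
[0.49387848 0.1297883  0.04      ]
[0.52184418 0.11107958 0.04      ]
```

Call:
step_arm([
  [[0,0,0,0,0,-0.4,0.6],[0,0,0,0,0,-0.8,0.6],[0,0,0,0,0,-1.2,0.6],[0,0,0,0,0,-1.5,0.6],[0,0,0,0,0,-1.64,0.6]],
])

```text
time_s: 9.45
ee_pos: [0.5172, 0.1109, 0.014]
ee_rot: [[0.995, -0.097, -0.015], [-0.097, -0.995, 0.006], [-0.016, -0.004, -1.0]]
force: [-5.8, -2.4, 44.2]
grip_width: 0.602
```

The fingertips overshot and touched the drawer floor at 44 N, so I'm lifting off at once.

Call:
step_arm([
  [[0,0,0,0.08,0,0.1,0.6],[0,0,0,0.08,0,0.1,0.6]],
])

```text
time_s: 9.65
ee_pos: [0.5232, 0.1108, 0.0206]
ee_rot: [[0.995, -0.098, -0.012], [-0.098, -0.995, 0.006], [-0.012, -0.004, -1.0]]
force: [-0.1, 0.3, 0.6]
grip_width: 0.599
```

```bash
python3 -c "
from h import *
wrist('w6')
from bench import arm
c=arm.camera('scene')['color'];cv2.imwrite('pics/s6.png',cv2.resize(c[150:270,190:320],None,fx=6,fy=5,interpolation=cv2.INTER_CUBIC))
print(arm.read_state()['force'])"
```

```text
9.65 [0.5232 0.1108 0.0206] [[-0.098, 0.955, 0.279, 0.601], [-0.995, -0.093, -0.031, 0.103], [-0.003, -0.281, 0.96, 0.19], [0.0, 0.0, 0.0, 1.0]] [[355.4455204565451, 0.0, 287.19071773194094], [0.0, 355.4455204565451, 210.59064847443477], [0.0, 0.0, 1.0]] ['color', 'mtx', 'origin', 'orientation']
[ 0.31391483 -0.10908209 -0.74063224]
```

View pics/w6.png

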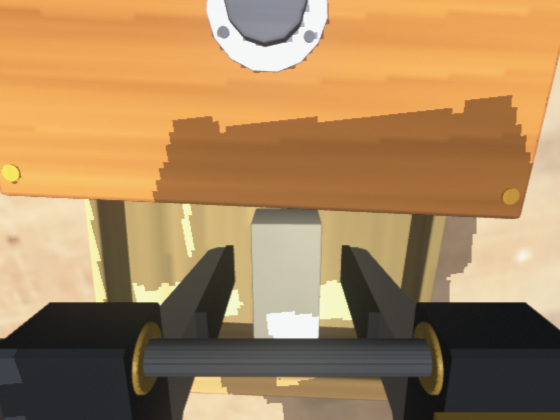

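View pics/s6.png

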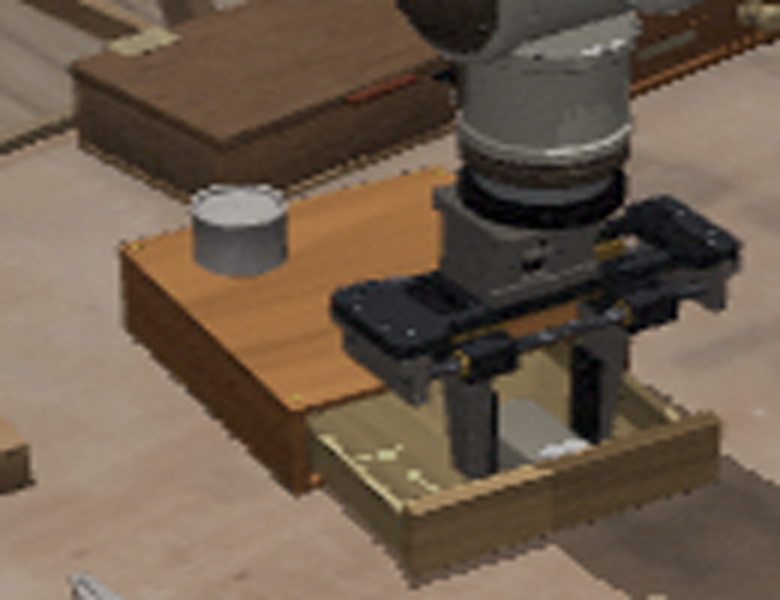

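Nothing was displaced. I'll lower 2 mm and close with 15 N.

Call:
step_arm([
  [[0,0,0,0,0,-0.04,0.6],[0,0,0,0,0,-0.04,0.35],[0,0,0,0,0,-0.04,0.2],[0,0,0,0,0,-0.04,0.2],[0,0,0,0,0,-0.04,0.2]],
], newtons=15)

```text
time_s: 10.25
ee_pos: [0.5217, 0.1109, 0.0175]
ee_rot: [[0.995, -0.098, -0.014], [-0.097, -0.995, 0.006], [-0.015, -0.004, -1.0]]
force: [-0.4, -0.1, -0.3]
grip_width: 0.346
```

Call:
step_arm([
  [[0,0,0,0,0,0,0.2],[0,0,0,0,0,0.1,0.2],[0,0,0,0,0,0.3,0.2],[0,0,0,0,0,0.5,0.2],[0,0,0,0,0,0.8,0.2]],
])

```text
time_s: 10.75
ee_pos: [0.5215, 0.1109, 0.0584]
ee_rot: [[0.995, -0.098, -0.015], [-0.097, -0.995, 0.006], [-0.015, -0.004, -1.0]]
force: [-0.7, 0.1, -1.0]
grip_width: 0.35
```

Grip width is 32 mm, which matches the wax. I'll lift clear and carry it to the tray.

Call:
step_arm([
  [[0,0,0,0,0,0.6,0.2],[0,0,0,0,0,1.2,0.2],[0,0,0,0,0,1.8,0.2],[0,0,0,0,0,2.4,0.2],[0,0,0,0,-0.4,2.6,0.2]],
])

```text
time_s: 11.25
ee_pos: [0.5235, 0.0921, 0.1938]
ee_rot: [[0.995, -0.095, -0.007], [-0.095, -0.995, 0.006], [-0.007, -0.005, -1.0]]
force: [0.9, -0.1, 0.3]
grip_width: 0.349
```

```bash
python3 -c "
from h import *
wrist('w7')"
```

```text
11.25 [0.5235 0.0921 0.1938] [[-0.095, 0.957, 0.275, 0.6], [-0.995, -0.09, -0.03, 0.084], [-0.004, -0.276, 0.961, 0.363], [0.0, 0.0, 0.0, 1.0]] [[355.4455204565451, 0.0, 287.19071773194094], [0.0, 355.4455204565451, 210.59064847443477], [0.0, 0.0, 1.0]] ['color', 'mtx', 'origin', 'orientation']
```

View pics/w7.png

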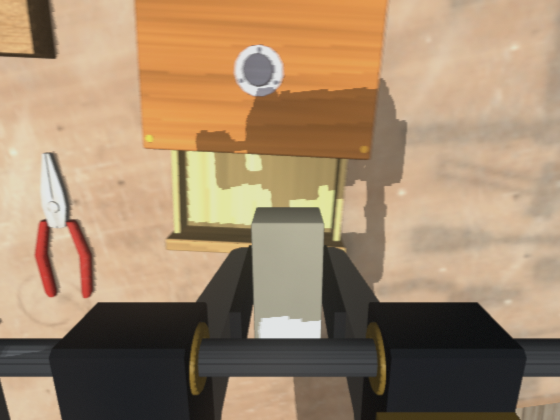

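The wax is held straight between the fingers, and the empty drawer stays open. I'm carrying it to the tray.

Call:
step_arm([
  [[0,0,0.1,-0.15,-0.75,0,0.2],[0,0,0.25,-0.3,-1.5,0,0.2],[0,0,0.4,-0.45,-2.25,0,0.2],[0,0,0.5,-0.6,-3.0,0,0.2],[0,0,0.65,-0.75,-3.75,0,0.2]],
])

```text
time_s: 11.8
ee_pos: [0.486, -0.1002, 0.1949]
ee_rot: [[1.0, -0.006, -0.006], [-0.006, -1.0, 0.002], [-0.006, -0.002, -1.0]]
force: [0.3, -0.5, 0.4]
grip_width: 0.345
```

Call:
step_arm([
  [[0,0,0.1,-0.17,-0.7,0,0.2],[0,0,0.25,-0.35,-1.4,0,0.2],[0,0,0.4,-0.55,-2.1,0,0.2],[0,0,0.5,-0.8,-2.8,0,0.2],[0,0,0.62,-1.0,-3.4,0,0.2]],
])

```text
time_s: 12.3
ee_pos: [0.4353, -0.2717, 0.1957]
ee_rot: [[0.997, 0.08, -0.005], [0.08, -0.997, 0.001], [-0.005, -0.002, -1.0]]
force: [0.3, 0.6, -0.2]
grip_width: 0.349
```

```bash
python3 -c "
from h import *
wrist('w8')"
```

```text
12.3 [ 0.4353 -0.2717  0.1957] [[0.08, 0.959, 0.274, 0.512], [-0.997, 0.077, 0.021, -0.266], [-0.001, -0.274, 0.962, 0.365], [0.0, 0.0, 0.0, 1.0]] [[355.4455204565451, 0.0, 287.19071773194094], [0.0, 355.4455204565451, 210.59064847443477], [0.0, 0.0, 1.0]] ['color', 'mtx', 'origin', 'orientation']
```

View pics/w8.png

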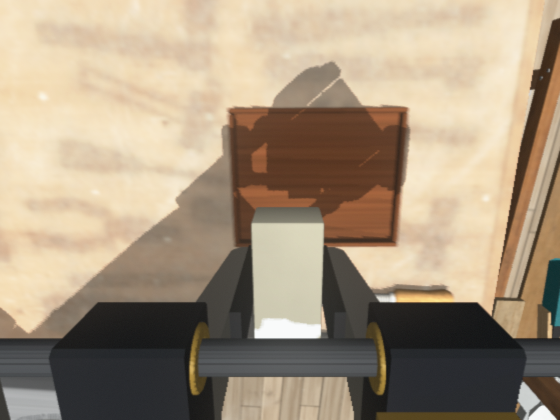

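The tray rim corners are at (229,108), (407,108), (396,245) and (236,245).

```bash
python3 - <<'E'
from h import *
W=dict(np.load('w8.npz'))
q=np.array([at(W,p,.02) for p in [(229,108),(407,108),(396,245),(236,245)]]);print(q,q.mean(0))
print([np.linalg.norm(q[i]-q[i-1]) for i in range(4)])
E
```

```text
[[ 0.50856623 -0.21132232  0.02      ]
 [ 0.52184219 -0.37685932  0.02      ]
 [ 0.38569299 -0.38900451  0.02      ]
 [ 0.37236883 -0.223377    0.02      ]] [ 0.44711756 -0.30014079  0.02      ]
[np.float64(0.13672983031522565), np.float64(0.1660685087393348), np.float64(0.13668982918720496), np.float64(0.1661625855778953)]
```

Call:
step_arm([
  [[0,0,0,0.12,-0.26,-0.4,0.2],[0,0,0,0.24,-0.52,-1.1,0.2],[0,0,0,0.24,-0.52,-1.8,0.2],[0,0,0,0.24,-0.52,-2.4,0.2],[0,0,0,0.24,-0.52,-2.8,0.2]],
])

```text
time_s: 12.85
ee_pos: [0.4452, -0.3004, 0.0539]
ee_rot: [[0.997, 0.078, -0.008], [0.078, -0.997, 0.0], [-0.008, -0.001, -1.0]]
force: [0.4, 0.2, 0.2]
grip_width: 0.345
```

Call:
step_arm([
  [[0,0,0,0,0,-0.15,0.2],[0,0,0,0,0,-0.3,0.2],[0,0,0,0,0,-0.45,0.2],[0,0,0,0,0,-0.55,0.2],[0,0,0,0,0,-0.6,0.2]],
])

```text
time_s: 13.35
ee_pos: [0.4454, -0.3006, 0.0241]
ee_rot: [[0.997, 0.078, -0.008], [0.078, -0.997, -0.0], [-0.008, -0.001, -1.0]]
force: [0.3, -0.1, -0.5]
grip_width: 0.347
```

Call:
step_arm([
  [[0,0,0,0,0,-0.08,0.2],[0,0,0,0,0,-0.16,0.2],[0,0,0,0,0,-0.22,0.2],[0,0,0,0,0,-0.26,0.2],[0,0,0,0,0,-0.26,0.2]],
])

```text
time_s: 13.85
ee_pos: [0.4452, -0.3004, 0.0107]
ee_rot: [[0.997, 0.078, -0.008], [0.078, -0.997, 0.0], [-0.008, -0.001, -1.0]]
force: [-1.2, 0.1, -0.1]
grip_width: 0.346
```

Call:
step_arm([
  [[0,0,0,0,0,-0.015,0.2],[0,0,0,0,0,-0.03,0.2],[0,0,0,0,0,-0.04,0.2],[0,0,0,0,0,-0.04,0.2]],
])

```text
time_s: 14.25
ee_pos: [0.4453, -0.3005, 0.0088]
ee_rot: [[0.997, 0.078, -0.008], [0.078, -0.997, 0.0], [-0.008, -0.001, -1.0]]
force: [-0.4, -0.4, -0.9]
grip_width: 0.346
```

Call:
step_arm([
  [[0,0,0,0,0,-0.015,0.2],[0,0,0,0,0,-0.02,0.2],[0,0,0,0,0,-0.02,0.2]],
])

```text
time_s: 14.55
ee_pos: [0.4454, -0.3005, 0.0085]
ee_rot: [[0.997, 0.078, -0.008], [0.078, -0.997, 0.0], [-0.008, -0.001, -1.0]]
force: [-1.4, 2.5, 6.3]
grip_width: 0.35
```

Contact is 6 N, so the wax is on the tray floor. I'm releasing it.

Call:
step_arm([
  [[0,0,0,0,0,0.01,0.4],[0,0,0,0,0,0.01,0.5],[0,0,0,0,0,0.01,0.6],[0,0,0,0,0,0.01,0.6],[0,0,0,0,0,0.01,0.6]],
])

```text
time_s: 15.05
ee_pos: [0.4453, -0.3005, 0.0089]
ee_rot: [[0.997, 0.078, -0.008], [0.078, -0.997, 0.001], [-0.008, -0.001, -1.0]]
force: [0.4, 0.3, -0.1]
grip_width: 0.602
```

Call:
step_arm([
  [[0,0,0,0,0,0.3,0.6],[0,0,0,0,0,0.8,0.6],[0,0,0,0,0,1.5,0.6],[0,0,0,0,0,2.3,0.6],[0,0,0,-0.5,0,3.1,0.6]],
])

```text
time_s: 15.55
ee_pos: [0.4215, -0.3006, 0.1668]
ee_rot: [[0.997, 0.08, -0.006], [0.08, -0.997, -0.001], [-0.006, 0.001, -1.0]]
force: [-0.9, -1.3, 0.3]
grip_width: 0.6
```

Call:
step_arm([
  [[0,0,0,-0.5,0,0.5,0.6],[0,0,0,-1.0,0,0.8,0.6],[0,0,0,-1.0,0,0.8,0.6]],
])

```text
time_s: 15.85
ee_pos: [0.371, -0.3021, 0.2108]
ee_rot: [[0.997, 0.078, -0.003], [0.078, -0.997, -0.007], [-0.003, 0.006, -1.0]]
force: [-0.4, -0.1, 0.3]
grip_width: 0.598
```

```bash
python3 -c "
from h import *
wrist('w9')
from bench import arm
cv2.imwrite('pics/t9.png',arm.camera('top')['color'])
cv2.imwrite('pics/s9.png',arm.camera('scene')['color'])
s=arm.read_state();print(s['force'],s['grip_width'])"
```

```text
15.85 [ 0.371  -0.3021  0.2108] [[0.078, 0.959, 0.271, 0.447], [-0.997, 0.073, 0.028, -0.295], [0.007, -0.273, 0.962, 0.38], [0.0, 0.0, 0.0, 1.0]] [[355.4455204565451, 0.0, 287.19071773194094], [0.0, 355.4455204565451, 210.59064847443477], [0.0, 0.0, 1.0]] ['color', 'mtx', 'origin', 'orientation']
[ 0.12050643  0.4349158  -1.00678552] 0.6045842143211526
```

View pics/w9.png

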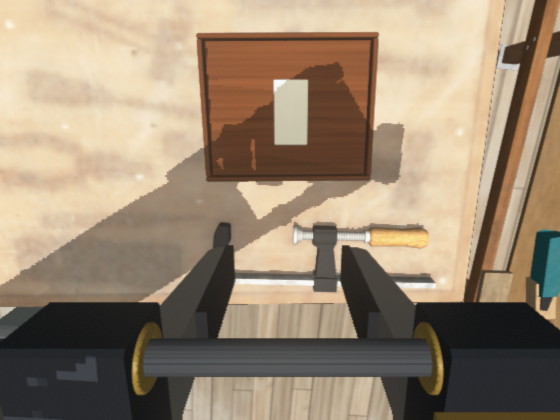

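View pics/s9.png

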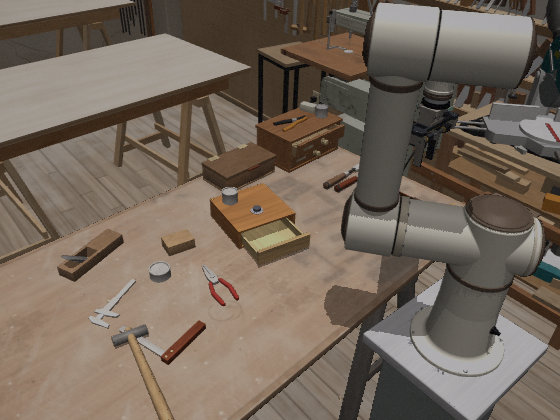

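View pics/t9.png

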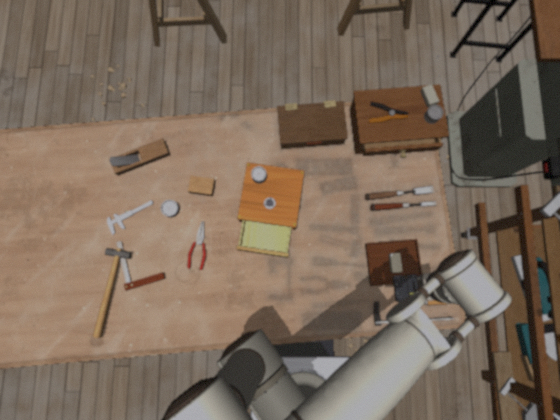

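The wrist view shows the wax flat in the middle of the tray at (291,112). In the scene view the drawer is open and empty at (275,240). The tins, offcut and pliers haven't moved, and the arm is clear of everything.

```bash
python3 -c "
from bench import arm
print(arm.hand_in())"
```

```text
the job is handed in; nothing more can be done
None
```

The wax block is lying flat near the middle of the tray, the drawer is fully open and empty, and I handed the job in at about 16 s.

- **Latch:** I found the button by touch, with its top about 79 mm above the bench. I pressed it about 6 mm at roughly 5 N and held it until the drawer looked 30–40 mm out by eye, plus about 0.2 s. After I let go, the drawer opened by itself and measured 95 mm out.
- **Wax:** I gripped it at 15 N with the jaws 32 mm apart, which matches the block. I lifted it straight out and set it down with a light 6 N touch on the tray floor.
- **Last checks:** The final pictures show both tins, the offcut and the pliers unmoved, with the gripper clear of everything.

**Not clean:**
- **Drawer floor:** On the way down to the wax, the fingertips overshot by about 5 mm and touched the drawer floor. The wrist read 44 N at the end of that move, and I lifted off at once. I saw nothing displaced. The 40 N limit is for the arm or the gripper's body and this was the fingertips, but I can't confirm how it will be judged.
- **Camera disagreement:** The scene camera put the case about 9 mm from where the top camera did. The wrist camera agreed with the top camera, so I worked from those two.

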